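Put the desk things back on their pads

TASK

Tidy the desk: put the navy pen, the white eraser, the blue tile and the aluminium tin each on the pad whose outline matches it, centred and, except for the round tin, lined up with the outline (either way round is fine), with the tile cork side down and the tin standing upright. Set things down rather than dropping them, and leave the chrome clip holder and the orange sharpener where they are.

Things in the scene. Friction and masses are not known exactly. Their poses are not given: they have to be found in the camera images.
- pen_mid (a point): Navy plastic pen lying flat, 125 mm long, square barrel 13 mm wide and 13 mm high with rounded edges, steel tip at its +x end (the last 20 mm), thin steel pocket clip on top at the other end; about 20 g. Point: its centre, half-way up (6.5 mm above what it lies on); x along the pen, z up
- eraser_mid (a point): White plastic eraser block, 56 mm long (x), 24 mm wide (y), 16 mm high; about 25 g. Point: its centre, half-way up (8 mm above what it lies on)
- tile_mid (a point): Square blue ceramic tile with a small white diamond on top and a cork back, 60 x 60 mm, 10 mm thick, lying cork side down; about 70 g. Point: its centre, half-way up (5 mm above what it lies on); x and y parallel to its edges, z up through the ceramic face
- tin_mid (a point): Small round aluminium tin with a flush steel twist cap (a dark seam below the cap), standing upright, 44 mm diameter, 50 mm high; about 80 g. Point: its centre, half-way up (25 mm above what it stands on); z up towards the cap
- pen_pad_top (a point): Pen pad: fixed light-grey pad, 3 mm thick, lying on the desk, 140 mm long (x), 34 mm wide (y), with a long navy bar marked on it. Point: centre of its upper face, 3 mm above the desk; z up, x along its length
- eraser_pad_top (a point): Eraser pad: fixed light-grey pad, 3 mm thick, lying on the desk, 78 mm long (x), 46 mm wide (y), with a dark-edged white rectangle the size of the eraser. Point: centre of its upper face, 3 mm above the desk; z up, x along its length
- tile_pad_top (a point): Tile pad: fixed light-grey pad, 3 mm thick, lying on the desk, 80 mm square, with a blue square outline filled with cork. Point: centre of its upper face, 3 mm above the desk; z up, x and y parallel to its edges
- tin_pad_top (a point): Tin pad: fixed light-grey pad, 3 mm thick, lying on the desk, round, 72 mm diameter, with a dark ring around a bright aluminium disc of 45 mm. Point: centre of its upper face, 3 mm above the desk; z up
- clip_mid (a point): Empty chrome spring clip holder (bystander, loose): round 48 mm base, a short post and two small upright jaws, 52 mm high. Point: on its axis, 26 mm up
- sharpener_mid (a point): Orange plastic pencil sharpener (bystander, loose), 36 x 28 x 28 mm, steel blade on top. Point: its centre, half-way up (14 mm)
Things that resemble listed ones, but are neither listed nor needed, are in the scene too. Of the things that look like the part that bears eraser_mid, the middle-sized one is meant.

How it is judged (in metres and radians):
At the end, for the whole second after the job is handed in: The four things rest flat, released and still, each on its own pad: centre within 12 mm sideways and 4 mm in height; pen, eraser and tile edges within 0.2 rad of the outline (half turns, for the tile quarter turns, allowed); tile cork down and tin cap up within 0.12 rad (horizontal distance between pen_mid and pen_pad_top below 0.012 m and z of pen_mid in the frame of pen_pad_top between 0.0025 and 0.0105 m and linear speed of each of pen, eraser, tile, tin below 0.02 m/s and angular speed of each of pen, eraser, tile, tin below 0.2 rad/s and angle between the x axis of pen_mid and the x axis of pen_pad_top, either way round below 0.2 rad and horizontal distance between eraser_mid and eraser_pad_top below 0.012 m and z of eraser_mid in the frame of eraser_pad_top between 0.004 and 0.012 m and angle between the x axis of eraser_mid and the x axis of eraser_pad_top, either way round below 0.2 rad and horizontal distance between tile_mid and tile_pad_top below 0.012 m and z of tile_mid in the frame of tile_pad_top between 0.001 and 0.009 m and angle between each of tile_mid, tin_mid's own z axis and vertical below 0.12 rad and horizontal distance between tin_mid and tin_pad_top below 0.012 m and z of tin_mid in the frame of tin_pad_top between 0.021 and 0.029 m and (angle between the x axis of tile_mid and the x axis of tile_pad_top, either way round below 0.2 rad or angle between the x axis of tile_mid and the y axis of tile_pad_top, either way round below 0.2 rad)); the robot touches nothing.
It fails at once if the clip holder or the sharpener is shifted by more than 20 mm (distance of any of clip_mid, sharpener_mid from where it was at the start of the episode above 0.02 m).
It fails at once if one of the four things falls or is thrown onto the desk (faster than 0.9 m/s below 50 mm height) ((linear speed of pen above 0.9 m/s and height (world z) of pen_mid below 0.05 m) or (linear speed of eraser above 0.9 m/s and height (world z) of eraser_mid below 0.05 m) or (linear speed of tile above 0.9 m/s and height (world z) of tile_mid below 0.05 m) or (linear speed of tin above 0.9 m/s and height (world z) of tin_mid below 0.05 m)).
It also fails if it takes over 112 s, if anything falls off the work surface, if the arm or the gripper's body presses on something with over 40 N, if the wrist force passes 120 N, or if a joint passes its speed limit or range.

ROBOT

A 7-joint arm with a two-finger parallel gripper is mounted at the origin on the work surface. World frame = base frame: x ahead of the robot, y to its left, z up, the work surface at z = 0. Lengths are in m, angles in degrees, forces in N, time in s.
With the tool pointing down it reaches from about 0.4 to 0.875 m from the base axis. Payload 6.5 kg.
Tool frame: the origin (TCP) lies on the centre line of the jaws, within the pads' length; the fingertips stand 11 mm ahead of it and the grasp point (between the pads) lies 8 mm behind it; z points along the fingers, y is the line along which they close (so a half turn about z gives the same grasp; the last joint's range is limited). The gripper opens to 88 mm and grips with 3 to 60 N. Pads are 18 mm wide; open, the fingers measure 123 mm over their backs; the gripper's body (75 mm by 187 mm) begins 45 mm behind the grasp point.
Start: joints at [72.525, 30.733, -0.252, 88.115, 0.149, 61.152, -4.079], TCP at [0.154, -0.632, 0.25] pointing down, gripper open.
Joint ranges: [-154.64, 154.64], [-21.42, 123.67], [-72.66, 72.17], [13.99, 137.28], [-74.86, 254.86], [10.95, 109.41], [-158.01, 158.01]. Speed limits (degrees/s): [136.94, 136.94, 180, 180, 180, 180, 180].

INTERFACE

Orientations are given as [roll, pitch, yaw] about the fixed x, y, z axes, in that order (R = Rz(yaw) Ry(pitch) Rx(roll)).
In Python, from bench import env gives the robot as it stands. Calls block until the motion is done:
- env.move_ptp(position, orientation): joint-space move of the TCP to a pose.
- env.move_straight(position, max_speed=0.15, rotation=None): straight line of the TCP; rotation=None keeps the orientation; max_speed is the mean speed in m/s.
- env.set_joints(angles): joint-space move.
- env.gripper_open() and env.clamp(): open the fingers fully, or close them until they stop; the grip force is fixed at half the most.
- env.pause(seconds).
- env.ik(position, orientation): joint angles nearest the present ones, or None.
- env.observe(): the state.
- env.capture(name): name is "side" or "top"; returns a dict with "frame" (400x640x3 uint8, red, green, blue), "mtx" (3x3 intrinsics, pixels), "k1" (the pictures are not rectified: a ray, as slopes to the right and down, at radius r is drawn at 1 + k1 r^2 times it, then the intrinsics apply), "T" (4x4, takes a point from camera to world coordinates). Camera axes: x right, y down, z forward; pixel columns grow to the right and rows downward; lengths in m; the calibration is good to about 2 mm. A picture is of the moment at which its call begins. There is no depth.
A pose or a line that the arm cannot do raises env.Unreachable and nothing moves.
- env.close_job(): hands the job in; it is judged then, once.
Trained networks look in the newest picture that a camera, given by its name, has taken for a name from the list of things; names that differ only in an ending like _2 or _b are one class to them, and where a whole thing is asked for, a point or a joint stands for the part that bears it (a point fixed in the world has none). Each returns a list of dicts, best first, with "confidence" (0 to 1); they miss things now and then, are a little off and sometimes report something else, mostly with a low value. They report only what shows in the picture. A call takes as long as a camera call. They do not tell look-alikes from the thing itself.
- env.look_for(camera, thing): "location" ([column, row] in pixels, amid what is visible of it).
The state is a dict: "time_s": time; "joint_positions": joint angles; "dq": joint speeds; "effort": joint torques, N m; "position": TCP position; "ee_rot": TCP orientation; "wrist_force": force on the tool from outside, world axes, zero at the start; "torque": the same for the moment, N m; "opening": finger opening in m; "grasp_force": force on a finger pad.
Only numpy, scipy, OpenCV 4.12 (cv2) and the standard library are available. Lean on these libraries where they do the work, as an engineer would, in place of code of your own. Each camera call takes 0.05 s, during which the arm holds its last target. There are 200 camera calls.

## Working session

There is one attempt and no reset: what is moved stays moved. The work goes in short steps, each a Python script; the robot and the scene stay as the last script left them, time stands still between calls to the robot, and variables do not carry over. Pictures are saved under pics/ and viewed, at most 14 in all, crops included, and the job is handed in when it is done.

```bash
ls; mkdir -p pics; cat > h.py <<'E'
import numpy as np, cv2
from bench import env
def shot(c,name=None):
    d=env.capture(c)
    if name: cv2.imwrite(f'pics/{name}.png',cv2.cvtColor(d['frame'],cv2.COLOR_RGB2BGR))
    return d
def px2w(d,uv,z):
    """pixels -> world points on plane z"""
    K=d['mtx'];uv=np.atleast_2d(uv).astype(float)
    q=(uv-[K[0][2],K[1][2]])/[K[0][0],K[1][1]]
    p=q.copy()
    for _ in range(20): p=q/(1+d['k1']*(p**2).sum(1,keepdims=True))
    T=np.array(d['T']); r=np.c_[p,np.ones(len(p))]@T[:3,:3].T; o=T[:3,3]
    return o+r*((z-o[2])/r[:,2])[:,None]
E
cat > a.py <<'E'
from h import *
names={'pen_mid':.0065,'eraser_mid':.008,'tile_mid':.005,'tin_mid':.025,'pen_pad_top':.003,'eraser_pad_top':.003,'tile_pad_top':.003,'tin_pad_top':.003,'clip_mid':.026,'sharpener_mid':.014}
for c in ('top','side'):
    d=shot(c,c+'0'); np.set_printoptions(precision=3,suppress=True)
    print(c,d['mtx'][0],d['k1'],d['T'][:3,3],d['T'][:3,2])
    for n,z in names.items():
        for r in env.look_for(c,n):
            print(n,round(r['confidence'],2),np.round(r['location']),px2w(d,r['location'],z)[0])
o=env.observe();print(o['time_s'],o['ee_rot'],o['position'],o['opening'])
E
python3 a.py
```

```text
pics
top [408.58   0.   318.08] -0.05433216928044973 [0.48  0.006 0.928] [ 0.108  0.009 -0.994]
pen_mid 0.86 [254. 255.] [0.451 0.158 0.006]
eraser_mid 0.95 [441. 140.] [ 0.718 -0.268  0.008]
eraser_mid 0.66 [368. 184.] [ 0.615 -0.098  0.008]
tile_mid 0.84 [401. 258.] [ 0.45  -0.173  0.005]
tin_mid 0.75 [171. 183.] [0.611 0.346 0.025]
pen_pad_top 0.91 [478. 261.] [ 0.443 -0.348  0.003]
eraser_pad_top 0.83 [252. 187.] [0.607 0.165 0.003]
eraser_pad_top 0.17 [170. 184.] [0.611 0.356 0.003]
tile_pad_top 0.63 [325. 257.] [ 0.449 -0.003  0.003]
tin_pad_top 0.79 [476. 190.] [ 0.605 -0.347  0.003]
clip_mid 0.63 [327. 189.] [ 0.6   -0.005  0.026]
sharpener_mid 0.63 [167. 259.] [0.44  0.351 0.014]
sharpener_mid 0.61 [404. 184.] [ 0.614 -0.18   0.014]
side [361.89    0.    315.692] -0.03395047695011611 [0.525 0.557 0.673] [ 0.042 -0.675 -0.737]
pen_mid 0.66 [360. 283.] [0.456 0.167 0.006]
eraser_mid 0.53 [300. 168.] [ 0.615 -0.174  0.008]
eraser_mid 0.53 [268. 140.] [ 0.722 -0.289  0.008]
eraser_mid 0.46 [299. 188.] [ 0.61  -0.096  0.008]
tile_mid 0.68 [296. 215.] [ 0.609 -0.008  0.005]
tile_mid 0.59 [356. 171.] [ 0.462 -0.177  0.005]
tin_mid 0.62 [273. 362.] [0.61  0.346 0.025]
tin_mid 0.48 [296. 214.] [0.606 0.004 0.025]
pen_pad_top 0.76 [360. 138.] [ 0.447 -0.329  0.003]
eraser_pad_top 0.96 [288. 279.] [0.608 0.166 0.003]
tile_pad_top 0.96 [357. 224.] [0.461 0.008 0.003]
tin_pad_top 0.58 [308. 137.] [ 0.604 -0.322  0.003]
tin_pad_top 0.19 [365. 376.] [0.448 0.349 0.003]
clip_mid 0.72 [366. 377.] [0.45  0.358 0.026]
sharpener_mid 0.96 [367. 374.] [0.447 0.351 0.014]
1.1 [179.999   0.002  13.685] [ 0.154 -0.632  0.25 ] 0.08795467901162038
```

View pics/top0.png

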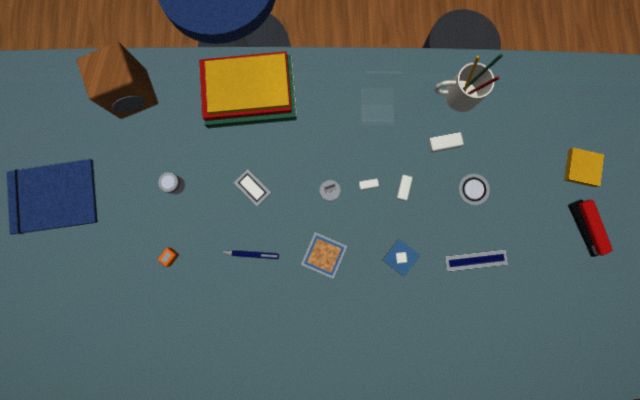

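View pics/side0.png

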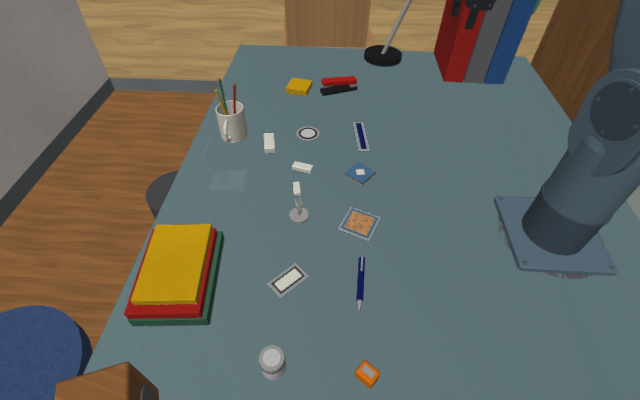

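The top picture shows pen (254,255), tile (401,257), tin (170,183), clip (330,190), sharpener (167,257), and pads at pen (477,260), tin (474,189), tile (325,255), eraser (252,187). A transparent thing stands near (378,105).
There are three white blocks, at (446,141), (369,184) and (405,187). The one at (405,187) looks middle-sized, so I'll measure all three and confirm in a crop.

```bash
cat > b.py <<'E'
from h import *
np.set_printoptions(precision=3,suppress=True)
d=shot('top'); f=d['frame']; hsv=cv2.cvtColor(f,cv2.COLOR_RGB2HSV)
H,S,V=[hsv[...,i].astype(int) for i in range(3)]
def rect(mask,c,z,n,R=40):
    m=np.zeros(mask.shape,np.uint8); c=np.round(c).astype(int)
    s=(slice(c[1]-R,c[1]+R),slice(c[0]-R,c[0]+R)); m[s]=mask[s]
    m=cv2.morphologyEx(m,cv2.MORPH_CLOSE,np.ones((3,3)))
    k,l,st,ce=cv2.connectedComponentsWithStats(m)
    ys,xs=np.nonzero(l); near=l[ys,xs][np.argmin((xs-c[0])**2+(ys-c[1])**2)]
    cs,_=cv2.findContours((l==near).astype(np.uint8),cv2.RETR_EXTERNAL,cv2.CHAIN_APPROX_NONE)
    P=px2w(d,cs[0][:,0].astype(float),z)[:,:2]
    (cx,cy),(w,h),a=cv2.minAreaRect((P*1000).astype(np.float32))
    if w<h: a+=90; w,h=h,w
    print(n,'c',np.array([cx,cy])/1000,'size mm',round(w+2),round(h+2),'long-axis yaw',round((a+90)%180-90,1))
white=((S<60)&(V>140)).astype(np.uint8)
bg=np.median(f.reshape(-1,3),0)
for c in [(446,141),(369,184),(405,187)]: rect(white,c,.016,'eraser?',22)
fg=(np.abs(f.astype(int)-f[225,200].astype(int)).sum(2)>70).astype(np.uint8)
print(f[225,200],f[235,400])
for n,c,z in [('pen',(258,254),.0065),('tile',(401,250),.01),('tin',(169,182),.05),('penpad',(477,260),.003),('epad',(252,187),.003),('tilepad',(325,255),.003),('tinpad',(474,189),.003),('clip',(330,190),.0),('sharp',(167,257),.014)]:
    rect(fg,c,z,n,36)
crop=cv2.resize(f[115:285,140:520],None,fx=2.1,fy=2.1,interpolation=cv2.INTER_CUBIC)
cv2.imwrite('pics/c1.png',crop[...,::-1]); cv2.imwrite('pics/c2.png',cv2.resize(f[120:220,310:510],None,fx=4,fy=4,interpolation=cv2.INTER_CUBIC)[...,::-1])
cv2.imwrite('pics/m.png',cv2.resize(fg[115:285,140:520]*255,None,fx=2,fy=2))
E
python3 b.py
```

```text
eraser? c [ 0.716 -0.279] size mm 77 33 long-axis yaw -77.9
eraser? c [ 0.616 -0.099] size mm 46 21 long-axis yaw -79.9
eraser? c [ 0.608 -0.18 ] size mm 58 26 long-axis yaw -14.5
[ 79 103 107] [ 82 106 111]
pen c [0.455 0.164] size mm 125 16 long-axis yaw 86.7
tile c [ 0.45  -0.173] size mm 27 26 long-axis yaw -89.6
tin c [0.607 0.337] size mm 61 46 long-axis yaw 64.7
penpad c [ 0.445 -0.343] size mm 142 36 long-axis yaw -83.5
epad c [0.607 0.167] size mm 80 49 long-axis yaw 45.8
tilepad c [0.454 0.   ] size mm 83 83 long-axis yaw 67.0
tinpad c [ 0.607 -0.343] size mm 72 71 long-axis yaw -89.5
clip c [ 0.602 -0.013] size mm 49 48 long-axis yaw -63.1
sharp c [0.446 0.35 ] size mm 43 36 long-axis yaw -37.5
```

View pics/c2.png

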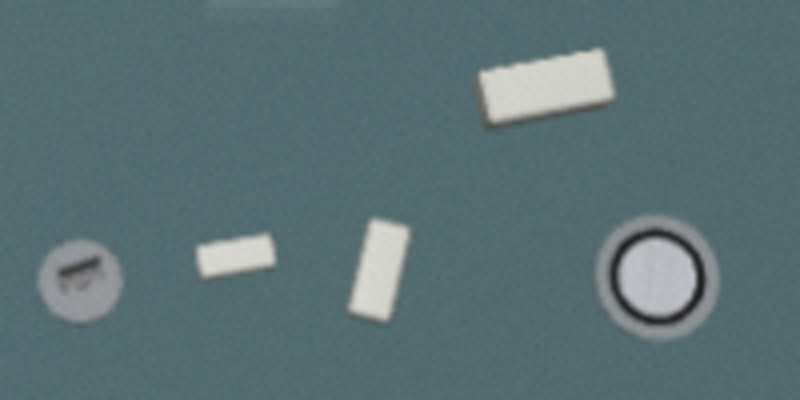

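The crop shows the large block (446,141; 77 mm), the small one (369,184; 46 mm) and the middle one (405,187; 58x26 mm). The middle one is meant, since it matches 56x24. Next I'll refine the tile and tin with colour masks and check reachability.

```bash
sed -i '/^crop=/,$d' b.py; cat >> b.py <<'E'
print('--')
for n,(u,v) in dict(tile=(392,257),tin=(169,181),tinside=(169,190),navy=(262,254)).items(): print(n,f[v,u],hsv[v,u])
blue=((H>100)&(H<118)&(S>120)).astype(np.uint8)
dark=(S>110).astype(np.uint8)
rect(blue,(401,265),.01,'tile blue',32); rect(dark,(401,265),.01,'tile dark',32)
for t in (130,150,170): rect(((S<60)&(V>t)).astype(np.uint8),(169,181),.05,'tin top',20)
E
python3 b.py | sed -n '/--/,$p'
python3 - <<'E'
from h import *
for n,x,y,w in [('pen',.455,.164,86.7),('penpad',.445,-.343,-83.5),('er',.608,-.18,-14.5),('epad',.607,.167,45.8),('tilepad',.454,0,67),('tilepad',.454,0,-23),('tin',.607,.337,0),('tinpad',.607,-.343,0)]:
    for k in (0,180):
        q=env.ik([x,y,.014],[180,0,w+k]); print(n,k,None if q is None else np.round(q,0))
E
```

```text
--
tile [ 57  96 133] [105 146 133]
tin [184 190 203] [111  24 203]
tinside [142 148 151] [100  15 151]
navy [ 97 101 121] [115  51 121]
tile blue c [ 0.451 -0.172] size mm 61 61 long-axis yaw 51.9
tile dark c [ 0.451 -0.172] size mm 62 62 long-axis yaw -37.1
tin top c [0.611 0.345] size mm 42 42 long-axis yaw 46.7
tin top c [0.611 0.345] size mm 39 37 long-axis yaw -43.4
tin top c [0.611 0.345] size mm 31 31 long-axis yaw -89.5
pen 0 [ -5.  41. -25. 118.  35.  28. -60.]
pen 180 [ 21.  59. -62. 117.  70.  54.  96.]
penpad 0 [  22.   44.   14.  109.  -20.   30. -124.]
penpad 180 [ 45.  44. -16. 107.  21.  32.  22.]
er 0 [ 14.  47.  -2.  97.   2.  36. -94.]
er 180 [ 36.  53. -35.  95.  40.  46.  58.]
epad 0 [ -2.  50. -26.  96.  30.  41. -87.]
epad 180 [ 19.  66. -62.  95.  66.  63.  72.]
tilepad 0 [  7.  38. -15. 123.  25.  22. -52.]
tilepad 180 [ 42.  57. -62. 121.  71.  52.  93.]
tilepad 0 [  -1.   37.   -5.  123.    9.   20. -127.]
tilepad 180 [ 14.  39. -24. 122.  37.  26.  28.]
tin 0 [ -19.   54.  -22.   86.   25.   46. -140.]
tin 180 [ -7.  59. -42.  85.  45.  54.  27.]
tinpad 0 [ 27.  52.  -2.  86.   2.  42. -66.]
tinpad 180 [ 47.  57. -35.  84.  38.  51.  90.]
```

```bash
cat >> h.py <<'E'
def best(p,w):
    c=[]
    q0=np.array(env.observe()['joint_positions'])
    for k in (-360,-180,0,180):
        q=env.ik(p,[180,0,w+k])
        if q is not None and abs(q[6])<150: c.append((np.abs(np.array(q)-q0).max(),w+k))
    return min(c)[1]
def over(p,w,zh):
    P=[p[0],p[1],zh]; w=best([p[0],p[1],p[2]],w); env.move_ptp(P,[180,0,w]); return w
def pick(p,w,zh=.13):
    over(p,w,zh); env.move_straight(p,max_speed=.12); env.clamp()
    o=env.observe(); print('pick t',round(o['time_s'],1),'open',round(o['opening'],4),'F',round(o['grasp_force'],1),np.round(o['position'],4))
    env.move_straight([p[0],p[1],zh],max_speed=.15)
def place(p,w,zh=.13):
    over(p,w,zh); env.move_straight(p,max_speed=.1)
    o=env.observe(); print('place t',round(o['time_s'],1),'open',round(o['opening'],4),'Fz',np.round(o['wrist_force'],1))
    env.gripper_open(); env.move_straight([p[0],p[1],zh],max_speed=.15); print(env.observe()['time_s'])
E
python3 - <<'E'
from h import *
pick([.605,-.192,.0135],-14.5); place([.607,.167,.0170],45.8); shot('top','t1')
E
```

```text
pick t 5.6 open 0.0239 F 30.0 [ 0.605  -0.192   0.0135]
place t 9.2 open 0.024 Fz [ 0.3 -0.1 -0.8]
11.0833
```

View pics/t1.png

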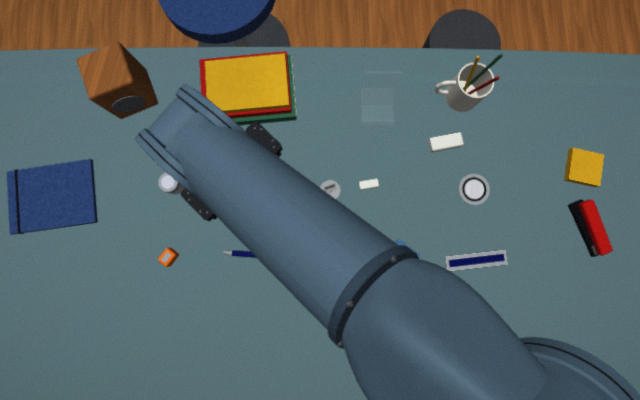

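The eraser was grasped at 24 mm and released over its pad, and nothing else looks disturbed. Next come the pen and the tile.

```bash
python3 - <<'E'
from h import *
pick([.455,.164,.0130],86.7); place([.445,-.343,.0165],96.5)
pick([.451,-.172,.0130],52.4); place([.454,0,.0165],67)
E
```

```text
pick t 14.0 open 0.0128 F 30.0 [0.455 0.164 0.013]
place t 18.1 open 0.0127 Fz [-0.1  0.6 -0.1]
20.1833
pick t 22.8 open 0.0595 F 30.0 [ 0.4511 -0.172   0.0132]
place t 25.7 open 0.0596 Fz [ 0.5 -0.3 -1.5]
27.2167
```

```bash
python3 - <<'E'
from h import *
pick([.611,.345,.022],0,.15); place([.607,-.343,.0255],0,.15)
env.set_joints([72.525, 30.733, -0.252, 88.115, 0.149, 61.152, -4.079])
d=shot('top','t2'); shot('side','s2'); f=d['frame']
cv2.imwrite('pics/t2c.png',cv2.resize(f[115:285,140:520],None,fx=2.1,fy=2.1,interpolation=cv2.INTER_CUBIC)[...,::-1])
print(env.observe()['time_s'])
E
```

```text
pick t 30.6 open 0.0433 F 30.0 [0.611 0.345 0.022]
place t 35.4 open 0.0434 Fz [ 0.2 -0.3 -1. ]
37.2
39.275
```

View pics/t2c.png

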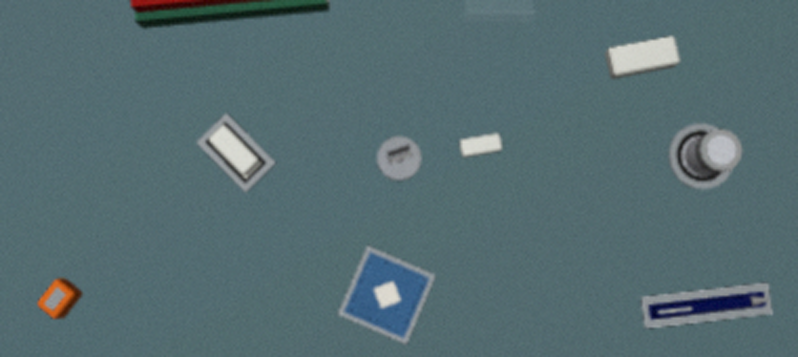

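View pics/s2.png

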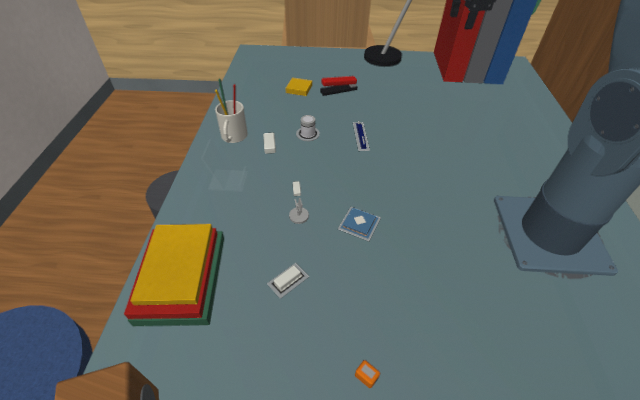

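All four sit on their pads and both bystanders are in place. In the crop the eraser sits slightly toward the upper-left end of its outline, so I'll measure the offsets.

```bash
sed -i '/^print(.--.)/,$d' b.py; sed -i '/^for c in \[(446/,/^    rect(fg/d' b.py; cat >> b.py <<'E'
g=cv2.resize(f[160:215,225:285],None,fx=10,fy=10,interpolation=cv2.INTER_CUBIC); cv2.imwrite('pics/e.png',g[...,::-1])
fg=(np.abs(f.astype(int)-f[225,200].astype(int)).sum(2)>70).astype(np.uint8)
rect(((S<60)&(V>165)).astype(np.uint8),(250,184),.019,'eraser',20)
rect(((S>100)&(H>98)&(H<118)).astype(np.uint8),(325,245),.013,'tile',36)
rect(((S>80)&(V<110)&(H>112)).astype(np.uint8),(480,260),.016,'pen',36)
for t in (130,150,170):rect(((S<60)&(V>t)).astype(np.uint8),(482,186),.053,'tin',20)
for e in env.look_for('top','eraser_mid')+env.look_for('top','tin_mid')+env.look_for('top','pen_mid'): print(e,px2w(d,e['location'],.012)[0])
E
python3 b.py
```

```text
eraser c [0.608 0.168] size mm 56 23 long-axis yaw 45.9
tile c [0.454 0.   ] size mm 69 69 long-axis yaw -22.8
pen c [ 0.446 -0.339] size mm 126 17 long-axis yaw -83.0
tin c [ 0.6   -0.331] size mm 68 68 long-axis yaw 88.3
tin c [ 0.607 -0.345] size mm 36 34 long-axis yaw 44.4
tin c [ 0.608 -0.345] size mm 31 28 long-axis yaw -1.9
{'location': [440.2, 139.7], 'confidence': 0.65} [ 0.719 -0.265  0.012]
{'location': [367.0, 186.0], 'confidence': 0.59} [ 0.61  -0.096  0.012]
{'location': [251.2, 185.5], 'confidence': 0.51} [0.609 0.166 0.012]
{'location': [476.7, 188.6], 'confidence': 0.72} [ 0.607 -0.346  0.012]
{'location': [474.3, 260.1], 'confidence': 0.7} [ 0.445 -0.336  0.012]
{'location': [257.5, 186.4], 'confidence': 0.16} [0.607 0.152 0.012]
```

View pics/e.png

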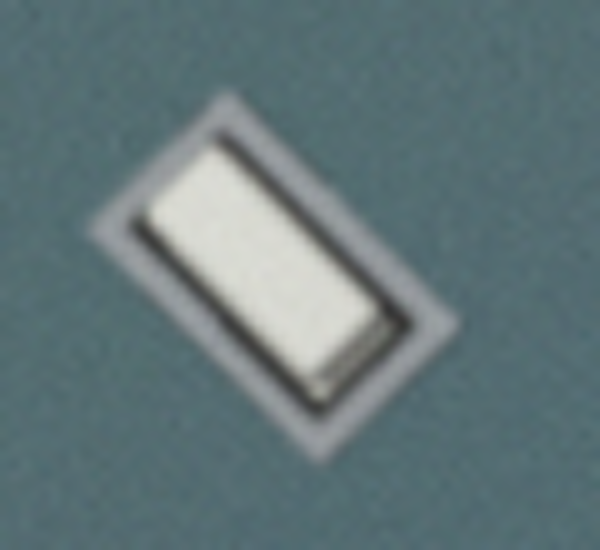

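The eraser's apparent shift is parallax, since its centre measures within 2 mm. One last close look at the pen and tin.

```bash
python3 - <<'E'
from h import *
f=shot('top')['frame']
cv2.imwrite('pics/p.png',cv2.resize(f[165:275,440:515],None,fx=5,fy=5,interpolation=cv2.INTER_CUBIC)[...,::-1])
E
```

```text
(no output)
```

View pics/p.png

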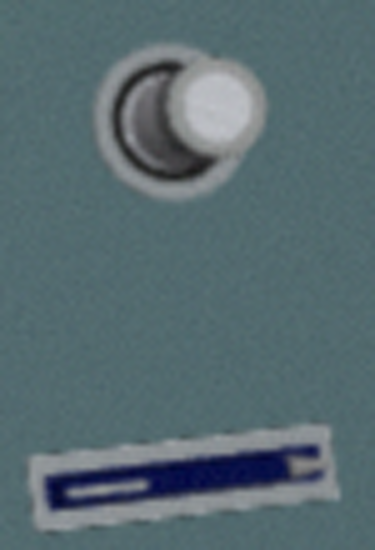

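The pen's tip (about 325) and its other end (about 50) line up with the bar, and the tin stands upright on its disc, so I'm handing in.

```bash
python3 -c "
from h import *
print(env.close_job())"
```

```text
the job is handed in; nothing more can be done
None
```

The pen, eraser, tile and tin are each on their own pad, centred to within about 4 mm and lined up by the camera check, the clip holder and sharpener look unmoved, and I handed the job in at about 40 s; no verdict came back.

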